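# Shingle painting panels in the drying trough

## Robot

A 6-joint arm with a two-finger parallel gripper is mounted at the origin on the work surface. World frame = base frame: x ahead of the robot, y to its left, z up, the work surface at z = 0. Lengths are in m, angles in rad, forces in N, time in s.
With the tool pointing down it reaches from about 0.35 to 0.8 m from the base axis. Payload 7.3 kg.
Tool frame: the origin (TCP) lies where the fingers leave the gripper's body, on its centre line; the fingertips stand 73 mm ahead of it and the grasp point (between the pads) lies 54 mm ahead of it; z points along the fingers, y is the line along which they close (so a half turn about z gives the same grasp; the last joint's range is limited). The gripper opens to 85 mm and grips with 20 to 120 N. Pads are 22 mm wide; open, the fingers measure 114 mm over their backs; the gripper's body (76 mm by 85 mm) begins 54 mm behind the grasp point. The pads swing forward as they close: fully open they stand 13 mm farther back than shut.
Start: joints at [1.053, 0.342, 1.524, -0, 1.275, -0.146], TCP at [0.191, 0.489, 0.304] pointing down, gripper open.
Joint ranges: [-2.53, 2.53], [-0.77, 2.02], [0.04, 2.7], [-1, 4.14], [0.28, 2.66], [-3.11, 3.11]. Speed limits (rad/s): [2.57, 2.57, 3.14, 3.14, 3.14, 3.14].

## Interface

Orientations are given as a unit quaternion [x, y, z, w].
In Python, from station import ctrl gives the robot as it stands.
- The arm moves only by the tool apply_moves, never from a script. Its argument "targets" is one flat list of numbers, 5 for each row, row after row: the opening in per cent of the stroke, from 0 (shut) to 100 (fully open), then the shift along the tool's x, y, z in m, then the turn about the tool's z in degrees. In form: [gripper, x, y, z, yaw, gripper, x, y, z, yaw, ...]. A call has 1 to 20 rows; each row is the pose to reach, as a shift and turn from the pose commanded when the call began, along the tool's axes at that moment; what a row does not reach only later rows make up. A row lasts 1/12 s, in which the tool goes at most 41.7 mm and 7.16 degrees, less where a joint would pass 70% of its speed; a pose out of reach is approached as far as the arm can. A call with a gripper value outside its range is refused whole. The fingers move at their own pace and stop on an object; the grip force is fixed at half the most. Time passes only in rows, so rows that repeat a pose let the fingers close. It gives the time, the measured TCP pose, the force, the opening and the grip force at its end, in the units of the state.
- ctrl.state(): the state, without advancing time (a new reading comes with each control period).
- ctrl.snapshot(name): name is "scene" or "top"; returns (picture, depth): 400x640x3 uint8, red, green, blue; 400x640 float32, m along the optical axis (not along the pixel's ray), 0 where there is no reading.
- ctrl.calibration(name): a dict with "K" (3x3 intrinsics, pixels), "pose" (4x4, takes a point from camera to world coordinates). Camera axes: x right, y up, looking along -z (the intrinsics and any distortion apply to the point x, -y, -z); pixel columns grow to the right and rows downward; lengths in m; the calibration is good to about 2 mm. A picture is of the moment at which its call begins. calibration takes no time and is no camera call.
- ctrl.finish_job(): hands the job in; it is judged then, once.
The state is a dict: "time": time; "q": joint angles; "qd": joint speeds; "tau": joint torques, N m; "ee_pos": TCP position; "ee_rot": TCP orientation; "ft_force": force on the tool from outside, world axes, zero at the start; "moment": the same for the moment, N m; "grip_width": opening from 0.0 (shut) to 1.0 (fully open); "gripper_force": force on a finger pad.
Only numpy, scipy, OpenCV 4.12 (cv2) and the standard library are available. Lean on these libraries where they do the work, as an engineer would, in place of code of your own. Each camera call takes 0.05 s, during which the arm holds its last target. There are 200 camera calls.

## Task

Lay the three white painting panels to dry in the wooden trough as an even overlapping fan, like roof shingles, each white face up and with its 68 mm side across the trough: first the longest panel with its head edge up on the starter batten and its foot edge on the trough floor about 40 mm beyond the batten, then the middle one with its head on top of the longest, then the shortest with its head on top of the middle one. Every foot edge rests on the floor, towards the open end, and a strip about 38 mm wide of each lower panel stays uncovered. Set them down gently, without letting them fall into the trough, and leave the brush jar, tin and cup where they are.

Things in the scene. Friction and masses are not known exactly. Their poses are not given: they have to be found in the camera images.
- tray: fixed wooden trough on the table, 200 (x) x 94 mm (y), both ends open. Origin at the centre of its underside, z up. Floor top at z = 6 mm. Side walls along x, 8 mm thick, tops at z = 42 mm, 78 mm apart inside: no room for fingers beside a panel's 68 mm side. Starter batten: a flat step across the floor from x = -100 to -50 mm, top at z = 16 mm. Heads go to -x, foot edges to +x.
- batten_edge (a point): point on the trough's middle line, on top of the starter batten (z = 16 mm in the trough) at its edge (x = -50 mm); same axes as the trough. Beyond it, towards +x, lies 150 mm of bare floor, 10 mm lower. In a good fan the foot edges lie about 40, 70 and 100 mm beyond it and the panels tilt 14 to 20 degrees.
- cradle: fixed wooden cradle holding the middle panel at the start: base 85 x 46 x 12 mm and two uprights, 10 mm thick, 46 mm wide, tops at z = 46 mm, 59 mm apart, close to the ends of the panel's 54 mm side; so it can be gripped there only across its 68 mm side, which overhangs the base by 11 mm each way. Origin: centre of the underside; x from upright to upright, z up.
- panel_long: loose flat rectangular wooden painting panel, bare plywood edges and a white primed face up, 62 x 68 x 10 mm, about 40 g. Origin at the centre of its underside; x along its 62 mm side, y along its 68 mm side, z up out of the white face. The longest of the three; lies flat on the table at the start.
- panel_mid: loose flat rectangular wooden painting panel, bare plywood edges and a white primed face up, 54 x 68 x 10 mm, about 35 g. Origin at the centre of its underside; x along its 54 mm side, y along its 68 mm side, z up out of the white face. The middle one; lies flat in the cradle at the start, its underside 12 mm above the table.
- panel_short: loose flat rectangular wooden painting panel, bare plywood edges and a white primed face up, 46 x 68 x 10 mm, about 30 g. Origin at the centre of its underside; x along its 46 mm side, y along its 68 mm side, z up out of the white face. The shortest; lies flat on the table at the start.
- brush_jar: bystander: dark metal jar, 68 mm across and 90 mm high, with brushes standing in it up to 180 mm above the table. Origin at the centre of its underside.
- medium_tin: bystander: closed tin, 52 mm across, 60 mm high. Origin at the centre of its underside.
- rinse_cup: bystander: white cup, 68 mm across, 70 mm high. Origin at the centre of its underside.
There are look-alikes about, which are no part of the job. What is shaped like the panel_short but purple or yellow is not meant. What is shaped like the panel_mid but blue is not meant.

How it is judged:
On the way, in this order (a step that is already met when the one before it is completed fails the run):
1. the longest panel lies released with its head on the starter batten and its foot on the trough floor (z of panel_long in the frame of tray below 0.022 m and y of panel_long in the frame of tray between -0.012 and 0.012 m and angle between the y axis of panel_long and the y axis of tray, either way round below 0.2 rad and angle between panel_long's own z axis and vertical between 0.12 and 0.6 rad and linear speed of panel_long below 0.02 m/s and contact force between the fingers and panel_long below 0.05 N and x of panel_long in the frame of tray between -0.052 and -0.028 m and contact force between panel_long and tray above 0.02 N), for 0.2 s.
2. then the middle panel lies released with its head overlapping the longest (all of step 1 and z of panel_mid in the frame of tray below 0.022 m and y of panel_mid in the frame of tray between -0.012 and 0.012 m and angle between the y axis of panel_mid and the y axis of tray, either way round below 0.2 rad and angle between panel_mid's own z axis and vertical between 0.12 and 0.6 rad and linear speed of panel_mid below 0.02 m/s and contact force between the fingers and panel_mid below 0.05 N and horizontal distance between panel_long and panel_mid between 0.025 and 0.043 m and x of panel_mid in the frame of tray above -0.029 m and contact force between panel_long and panel_mid above 0.02 N), for 0.2 s.
3. then the shortest panel lies released with its head overlapping the middle one (all of step 2 and z of panel_short in the frame of tray below 0.022 m and y of panel_short in the frame of tray between -0.012 and 0.012 m and angle between the y axis of panel_short and the y axis of tray, either way round below 0.2 rad and angle between panel_short's own z axis and vertical between 0.12 and 0.6 rad and linear speed of panel_short below 0.02 m/s and contact force between the fingers and panel_short below 0.05 N and horizontal distance between panel_mid and panel_short between 0.025 and 0.043 m and x of panel_short in the frame of tray above -0.008 m and contact force between panel_mid and panel_short above 0.02 N), for 0.2 s.
At the end, for the whole second after the job is handed in: Panels still, released, 68 mm side across the trough within 0.2 rad, tilted 0.12-0.6 rad, underside centre under 22 mm up; longest on trough, its centre at x -52 to -28 mm; middle touching longest, shortest touching middle, 25-43 mm between neighbouring centres, in order to the open end (all of step 3).
It fails at once if a panel falls or is thrown into the trough (moves faster than 0.6 m/s between its walls) ((x of panel_long in the frame of tray between -0.1 and 0.1 m and y of panel_long in the frame of tray between -0.035 and 0.035 m and z of panel_long in the frame of tray between -0.01 and 0.045 m and linear speed of panel_long above 0.6 m/s) or (x of panel_mid in the frame of tray between -0.1 and 0.1 m and y of panel_mid in the frame of tray between -0.035 and 0.035 m and z of panel_mid in the frame of tray between -0.01 and 0.045 m and linear speed of panel_mid above 0.6 m/s) or (x of panel_short in the frame of tray between -0.1 and 0.1 m and y of panel_short in the frame of tray between -0.035 and 0.035 m and z of panel_short in the frame of tray between -0.01 and 0.045 m and linear speed of panel_short above 0.6 m/s)).
It fails at once if the brush jar, tin or cup is moved by more than 30 mm or tipped (distance of any of brush_jar, medium_tin, rinse_cup from where it was at the start of the episode above 0.03 m or angle between any of brush_jar, medium_tin, rinse_cup's own z axis and vertical above 0.3 rad).
It also fails if it takes over 72 s, if anything falls off the work surface, if the arm or the gripper's body presses on something with over 40 N, if the wrist force passes 120 N, or if a joint passes its speed limit or range.

## Working session

There is one attempt and no reset: what is moved stays moved. The work goes in short steps, Python scripts to look and compute and a tool call to move; the robot and the scene stay as the last step left them, time stands still between calls to the robot, and variables do not carry over. Pictures are saved under pics/ and viewed, at most 10 in all, crops included, and the job is handed in when it is done.

Besides the shell and the picture viewer there is one more tool, called after ">>>" as name(argument=value, ...) on one line, values as JSON. apply_moves: Moves the arm, as the interface text tells. Its arguments: {"type":"object","properties":{"targets":{"type":"array"}},"required":["targets"]}

```bash
mkdir -p pics
cat > h.py <<'E'
import numpy as np, cv2
from station import ctrl
def cloud(name):
    im,d=ctrl.snapshot(name); c=ctrl.calibration(name); K,T=c["K"],c["pose"]
    v,u=np.mgrid[:d.shape[0],:d.shape[1]]
    p=np.stack([(u-K[0][2])/K[0][0]*d,-(v-K[1][2])/K[1][1]*d,-d],-1)
    P=p@T[:3,:3].T+T[:3,3]; P[d==0]=np.nan
    return im,P
E
python3 - <<'E'
from h import *
for n in("top","scene"):
    im,P=cloud(n); cv2.imwrite(f"pics/{n}0.png",im[...,::-1]); np.savez(f"{n}0.npz",im=im,P=P); print(ctrl.calibration(n))
s=ctrl.state();print(s["time"],s["ee_pos"],s["ee_rot"],s["grip_width"])
E
```

```text
{'K': array([[454.32660739,   0.        , 320.49915735],
       [  0.        , 454.32660739, 187.82159732],
       [  0.        ,   0.        ,   1.        ]]), 'pose': array([[ 0.01938169,  0.98162329, -0.18984222,  0.34715785],
       [-0.99976315,  0.02090822,  0.00604133, -0.02262734],
       [ 0.00989958,  0.18968016,  0.98179602,  1.1449719 ],
       [ 0.        ,  0.        ,  0.        ,  1.        ]])}
{'K': array([[382.35493525,   0.        , 324.80712586],
       [  0.        , 382.35493525, 197.96484501],
       [  0.        ,   0.        ,   1.        ]]), 'pose': array([[ 0.33168431, -0.52225611,  0.78564246,  1.23318851],
       [ 0.94315874,  0.16511758, -0.28842292, -0.27573902],
       [ 0.02090725,  0.83665091,  0.54733732,  0.54507409],
       [ 0.        ,  0.        ,  0.        ,  1.        ]])}
0.1 [0.19056988 0.48890444 0.30328212] [ 1.84834061e-01  9.82769494e-01 -6.61783089e-04 -2.30248888e-04] 1.0027133428309676
```

View pics/top0.png

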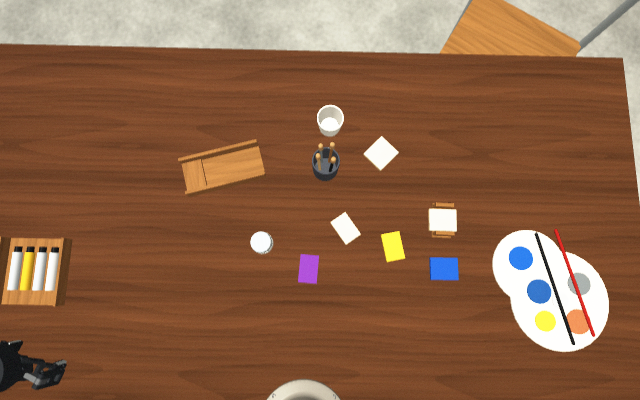

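View pics/scene0.png

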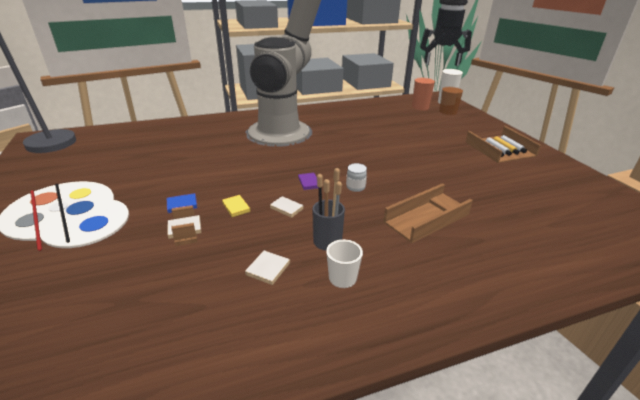

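The top view shows the trough at (222,167) with its batten on the left (195,173). The cup is at (330,120), the jar at (325,162) and the tin at (262,243). There are three white panels: (381,153) on the table, (442,220) in the cradle and (346,228) on the table. The purple (308,269), yellow (393,246) and blue (444,268) ones are look-alikes. I'll measure sizes to tell the white panels apart and take one enlarged crop.

```bash
cat >> h.py <<'E'
def rect(name,P,mask,z,win):
    """rectangle (world xy) of the mask inside the pixel window, projected to plane z"""
    c=ctrl.calibration(name);K,T=c["K"],c["pose"]
    m=np.zeros(mask.shape,np.uint8); a,b,e,f=win; m[b:f,a:e]=mask[b:f,a:e]
    cs=max(cv2.findContours(m,cv2.RETR_EXTERNAL,cv2.CHAIN_APPROX_NONE)[0],key=cv2.contourArea)
    px=cs[:,0].astype(float)
    r=np.stack([(px[:,0]-K[0][2])/K[0][0],-(px[:,1]-K[1][2])/K[1][1],-np.ones(len(px))],-1)@T[:3,:3].T
    W=(T[:3,3]+r*((z-T[2,3])/r[:,2])[:,None])[:,:2]
    (cx,cy),(w,h),ang=cv2.minAreaRect((W*1000).astype(np.float32))
    return np.round([cx,cy],1),np.round([w,h],1),round(ang,1),np.nanmedian(P[...,2][m>0])
E
python3 - <<'E'
from h import *
D=np.load("top0.npz");im,P=D["im"],D["P"]
hsv=cv2.cvtColor(im,cv2.COLOR_RGB2HSV)
white=((hsv[...,1]<60)&(hsv[...,2]>170)).astype(np.uint8)
for n,z,w in(("A",.010,(360,130,405,175)),("B",.022,(420,203,465,237)),("C",.010,(325,208,365,248))):
    print(n,rect("top",P,white,z,w))
# trough: wall tops by height
Z=P[...,2]
sub=(slice(130,200),slice(170,275))
m=np.zeros(Z.shape,np.uint8);m[sub]=(Z[sub]>.032)&(Z[sub]<.06)
print("wall n",m.sum(), np.nanpercentile(Z[sub],[5,50,95]))
wp=P[m>0]; print(cv2.minAreaRect((wp[:,:2]*1000).astype(np.float32)))
m2=np.zeros(Z.shape,np.uint8);m2[sub]=(Z[sub]>.003)&(Z[sub]<.06)
print(cv2.minAreaRect((P[m2>0][:,:2]*1000).astype(np.float32)))
# tall things
for n,(a,b,e,f) in dict(jar=(305,135,345,190),cup=(312,100,350,140),tin=(245,228,278,258)).items():
    q=P[b:f,a:e].reshape(-1,3);q=q[q[:,2]>.03];print(n,q.mean(0),q.min(0),q.max(0))
c=im[100:290,160:480][...,::-1]
cv2.imwrite("pics/crop.png",cv2.resize(c,None,fx=2.5,fy=2.5,interpolation=cv2.INTER_CUBIC)[:590])
E
```

```text
A (array([ 662.6, -183.9]), array([60.8, 67.5]), 46.6, np.float64(0.012238263175335162))
B (array([ 490.5, -334.7]), array([52.6, 67.8]), 1.2, np.float64(0.024101119416168992))
C (array([466.1, -93.3]), array([67.7, 45.4]), 35.6, np.float64(0.012244215006492754))
wall n 725 [-0.00074103  0.00456934  0.0432339 ]
((610.9147338867188, 219.49880981445312), (96.44123077392578, 199.3826141357422), 15.79037094116211)
((624.8319091796875, 226.6996307373047), (183.64019775390625, 273.1927185058594), 1.319719910621643)
jar [ 0.61734796 -0.03979409  0.09587287] [ 0.58553541 -0.0722029   0.0302582 ] [ 0.65158159 -0.00725153  0.1803443 ]
cup [ 0.73877596 -0.04947621  0.0580601 ] [ 0.69925455 -0.08174663  0.03021342] [ 0.76620817 -0.01687123  0.07639727]
tin [0.42376628 0.10915172 0.0596132 ] [0.39976778 0.08533538 0.03204976] [0.45042309 0.13582332 0.06832461]
```

View pics/crop.png

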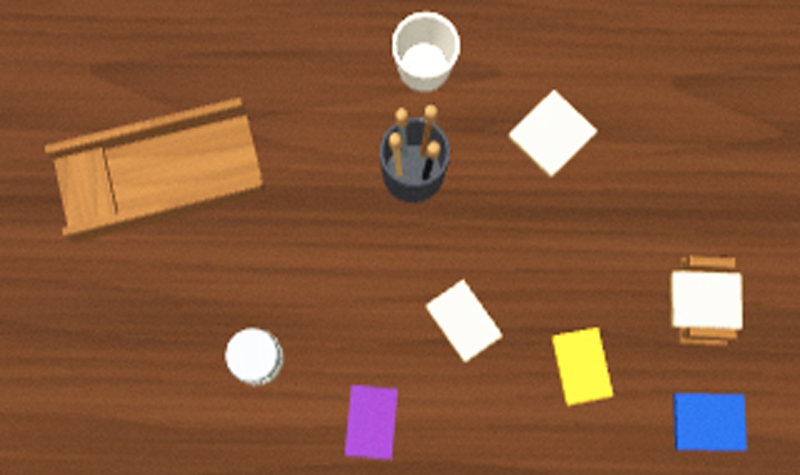

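Sizes identify the white panels:

| Panel | Crop pixel | Measured size | Identity |
|---|---|---|---|
| A | (553,133) | 61x67.5 mm | longest |
| B | (706,298) | 53x68 mm, in the cradle | middle |
| C | (464,320) | 45x68 mm | shortest |

The coloured ones are excluded. The trough's +x points about -74° in world, with the batten on the left. Next is the first move.

```bash
cat > go.py <<'E'
import sys,numpy as np
from scipy.spatial.transform import Rotation as Ro
from station import ctrl
# go.py x y z yangle_deg : shift in tool axes and yaw to bring the TCP there
x,y,z,a=map(float,sys.argv[1:]); s=ctrl.state()
R=Ro.from_quat(s["ee_rot"]).as_matrix(); p=np.array(s["ee_pos"])
sh=R.T@(np.array([x,y,z])-p); cur=np.degrees(np.arctan2(R[1,1],R[0,1]))
d=(a-cur+90)%180-90
print("t",round(s["time"],2),"p",p.round(4),"yang",cur.round(1),"q6",round(s["q"][5],2),"w",round(s["grip_width"],3),"F",np.round(s["ft_force"],1))
print("shift",sh.round(4),"yaw",round(-d,1))
E
python3 go.py .6626 -.1839 .30 46.6
```

```text
t 0.1 p [0.1906 0.4889 0.3033] yang 68.7 q6 -0.15 w 1.003 F [-0.4  0.2  0.3]
shift [-0.6842 -0.4553  0.0038] yaw 22.1
```

>>> apply_moves(targets=[100,-0.684,-0.455,0.004,22,100,-0.684,-0.455,0.004,22,100,-0.684,-0.455,0.004,22,100,-0.684,-0.455,0.004,22,100,-0.684,-0.455,0.004,22,100,-0.684,-0.455,0.004,22,100,-0.684,-0.455,0.004,22,100,-0.684,-0.455,0.004,22,100,-0.684,-0.455,0.004,22,100,-0.684,-0.455,0.004,22,90,-0.684,-0.455,0.004,22,90,-0.684,-0.455,0.004,22,90,-0.684,-0.455,0.004,22,90,-0.684,-0.455,0.004,22,90,-0.684,-0.455,0.004,22,90,-0.684,-0.455,0.004,22,90,-0.684,-0.455,0.004,22,90,-0.684,-0.455,0.004,22,90,-0.684,-0.455,0.004,22,90,-0.684,-0.455,0.004,22])

```text
time: 1.77
ee_pos: [0.6636, -0.1865, 0.2987]
ee_rot: [0.37, 0.929, -0.0, -0.0]
ft_force: [0.1, 0.2, 0.7]
grip_width: 0.904
gripper_force: 0.0
```

```bash
python3 go.py .6626 -.1839 .085 46.6
```

```text
t 1.77 p [ 0.6636 -0.1865  0.2987] yang 46.6 q6 -1.2 w 0.904 F [0.1 0.2 0.7]
shift [0.0024 0.0013 0.2137] yaw -0.0
```

>>> apply_moves(targets=[90,0.002,0.001,0.04,0,90,0.002,0.001,0.08,0,90,0.002,0.001,0.12,0,90,0.002,0.001,0.16,0,90,0.002,0.001,0.19,0,90,0.002,0.001,0.205,0,90,0.002,0.001,0.213,0,90,0.002,0.001,0.213,0])

```text
time: 2.43
ee_pos: [0.6609, -0.1808, 0.0843]
ee_rot: [0.369, 0.929, 0.0, -0.002]
ft_force: [0.1, 0.5, 0.0]
grip_width: 0.899
gripper_force: 0.0
```

>>> apply_moves(targets=[90,0,0,0.003,0,90,0,0,0.006,0,90,0,0,0.008,0,90,0,0,0.008,0])

```text
time: 2.77
ee_pos: [0.6622, -0.1812, 0.0797]
ee_rot: [0.369, 0.929, 0.0, 0.001]
ft_force: [-0.1, 0.5, -0.3]
grip_width: 0.901
gripper_force: 0.0
```

>>> apply_moves(targets=[90,0,0,0.002,0,90,0,0,0.004,0,90,0,0,0.004,0])

```text
time: 3.02
ee_pos: [0.6618, -0.1811, 0.0747]
ee_rot: [0.369, 0.929, 0.0, -0.0]
ft_force: [0.2, -0.1, 0.3]
grip_width: 0.896
gripper_force: 0.0
```

```bash
python3 go.py .6626 -.1839 .073 46.6;python3 - <<'E'
from h import *
im,P=cloud("scene");cv2.imwrite("pics/s1.png",cv2.resize(im[170:320,180:380][...,::-1],None,fx=4,fy=4)[:590])
E
```

```text
t 3.02 p [ 0.6618 -0.1811  0.0747] yang 46.7 q6 -1.19 w 0.896 F [ 0.2 -0.1  0.3]
shift [-0.0025 -0.0015  0.0017] yaw 0.1
```

View pics/s1.png

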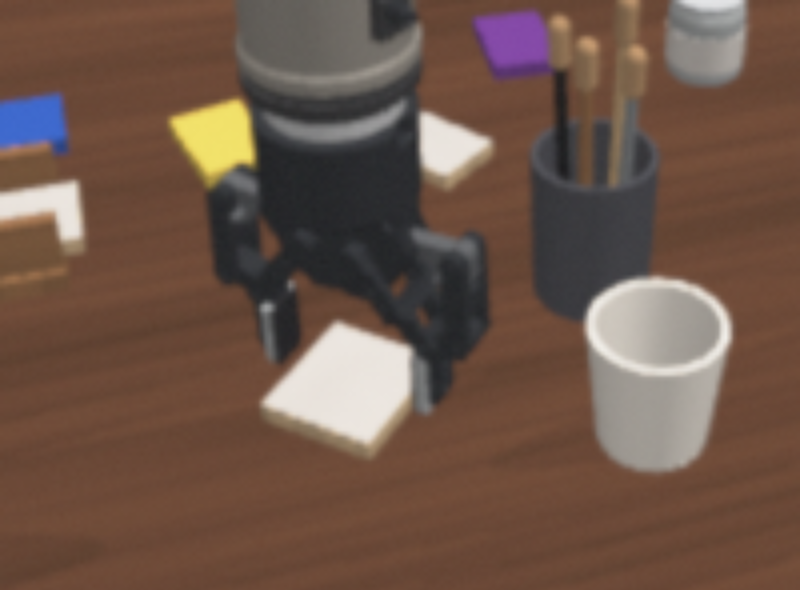

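The open fingers at (280,340) and (425,400) straddle the long panel (345,385), with the tips a little above the table. I'll go further down, watching the force.

>>> apply_moves(targets=[90,-0.001,-0.001,0.003,0,90,-0.001,-0.001,0.005,0,90,-0.001,-0.001,0.005,0])

```text
time: 3.32
ee_pos: [0.6617, -0.1826, 0.0692]
ee_rot: [0.369, 0.929, 0.0, -0.0]
ft_force: [0.9, 0.5, 0.0]
grip_width: 0.903
gripper_force: 0.0
```

>>> apply_moves(targets=[90,0,0,0.001,0,90,0,0,0.002,0,90,0,0,0.002,0])

```text
time: 3.57
ee_pos: [0.6619, -0.1825, 0.0676]
ee_rot: [0.369, 0.929, 0.0, -0.0]
ft_force: [0.0, 0.1, -0.1]
grip_width: 0.899
gripper_force: 0.0
```

>>> apply_moves(targets=[90,0,0,0.001,0,90,0,0,0.002,0,90,0,0,0.002,0])

```text
time: 3.82
ee_pos: [0.6619, -0.1825, 0.0657]
ee_rot: [0.369, 0.929, 0.0, -0.0]
ft_force: [0.2, -0.6, 0.3]
grip_width: 0.901
gripper_force: 0.0
```

>>> apply_moves(targets=[90,0,0,-0.003,0,78,0,0,-0.003,0,78,0,0,-0.003,0,78,0,0,-0.003,0])

```text
time: 4.15
ee_pos: [0.662, -0.1826, 0.0691]
ee_rot: [0.369, 0.929, 0.0, 0.0]
ft_force: [0.6, 0.4, -0.3]
grip_width: 0.782
gripper_force: 0.0
```

>>> apply_moves(targets=[78,0,0,0.001,0,78,0,0,0.002,0,78,0,0,0.002,0])

```text
time: 4.4
ee_pos: [0.6618, -0.1825, 0.0665]
ee_rot: [0.369, 0.929, 0.0, -0.0]
ft_force: [-0.5, -0.1, -1.0]
grip_width: 0.778
gripper_force: 0.0
```

>>> apply_moves(targets=[78,0,0,0.001,0,78,0,0,0.002,0,78,0,0,0.002,0])

```text
time: 4.65
ee_pos: [0.662, -0.1825, 0.0659]
ee_rot: [0.369, 0.929, 0.0, 0.0]
ft_force: [-3.0, 0.7, 6.6]
grip_width: 0.778
gripper_force: 3.4
```

Table contact at TCP z ≈ 0.066 (78 % open). I'll raise 2.5 mm and grip.

>>> apply_moves(targets=[78,0,0,-0.003,0,65,0,0,-0.003,0,50,0,0,-0.003,0,50,0,0,-0.003,0,50,0,0,-0.003,0,50,0,0,-0.003,0])

```text
time: 5.15
ee_pos: [0.6625, -0.1827, 0.0691]
ee_rot: [0.369, 0.929, 0.0, 0.001]
ft_force: [-1.7, 0.6, 6.9]
grip_width: 0.7
gripper_force: 65.4
```

>>> apply_moves(targets=[50,0,0,-0.03,0,50,0,0,-0.07,0,50,0,0,-0.11,0,50,0,0,-0.15,0,50,0,0,-0.19,0,50,0,0,-0.23,0,50,0,0,-0.23,0])

```text
time: 5.73
ee_pos: [0.664, -0.1833, 0.3082]
ee_rot: [0.369, 0.929, 0.0, 0.008]
ft_force: [1.7, 0.2, 1.4]
grip_width: 0.705
gripper_force: 65.1
```

```bash
python3 go.py .60 .2587 .30 105.8
```

```text
t 5.73 p [ 0.664  -0.1833  0.3082] yang 46.7 q6 -1.2 w 0.705 F [1.7 0.2 1.4]
shift [0.3498 0.2778 0.0046] yaw -59.1
```

>>> apply_moves(targets=[50,0.35,0.279,0.005,-59,50,0.35,0.279,0.005,-59,50,0.35,0.279,0.005,-59,50,0.35,0.279,0.005,-59,50,0.35,0.279,0.005,-59,50,0.35,0.279,0.005,-59,50,0.35,0.279,0.005,-59,50,0.35,0.279,0.005,-59,50,0.35,0.279,0.005,-59,50,0.35,0.279,0.005,-59,50,0.35,0.279,0.005,-59,50,0.35,0.279,0.005,-59,50,0.35,0.279,0.005,-59,50,0.35,0.279,0.005,-59])

```text
time: 6.9
ee_pos: [0.5986, 0.2602, 0.2924]
ee_rot: [-0.137, 0.991, -0.0, -0.0]
ft_force: [1.2, 0.1, -0.5]
grip_width: 0.707
gripper_force: 65.1
```

```bash
python3 go.py .5996 .2599 .13 105.8
```

```text
t 6.9 p [0.5986 0.2602 0.2924] yang 105.7 q6 -1.55 w 0.707 F [ 1.2  0.1 -0.5]
shift [-0.001  -0.0004  0.1624] yaw -0.1
```

>>> apply_moves(targets=[50,0,0,0.04,0,50,0,0,0.08,0,50,-0.001,0,0.12,0,50,-0.001,0,0.15,0,50,-0.001,0,0.162,0,50,-0.001,0,0.162,0,50,-0.001,0,0.162,0])

```text
time: 7.48
ee_pos: [0.6005, 0.2599, 0.1318]
ee_rot: [-0.136, 0.991, 0.0, 0.0]
ft_force: [0.3, 0.2, 0.0]
grip_width: 0.706
gripper_force: 65.0
```

```bash
python3 go.py .5996 .2599 .10 105.8;python3 - <<'E'
from h import *
im,P=cloud("scene");a=cv2.resize(im[150:250,350:510][...,::-1],None,fx=5,fy=5)
im,P=cloud("top");b=cv2.resize(im[120:210,150:300][...,::-1],None,fx=5,fy=5)
b=cv2.resize(b,(a.shape[1]//2,225*a.shape[1]//2*0+240));a=cv2.resize(a,(560,350))
b=cv2.resize(b,(400,240))
o=np.zeros((595,560,3),np.uint8);o[:350]=a;o[355:595,:400]=b
cv2.imwrite("pics/s2.png",o)
E
```

```text
t 7.48 p [0.6005 0.2599 0.1318] yang 105.6 q6 -1.55 w 0.706 F [0.3 0.2 0. ]
shift [0.0009 0.0002 0.0318] yaw -0.2
```

View pics/s2.png

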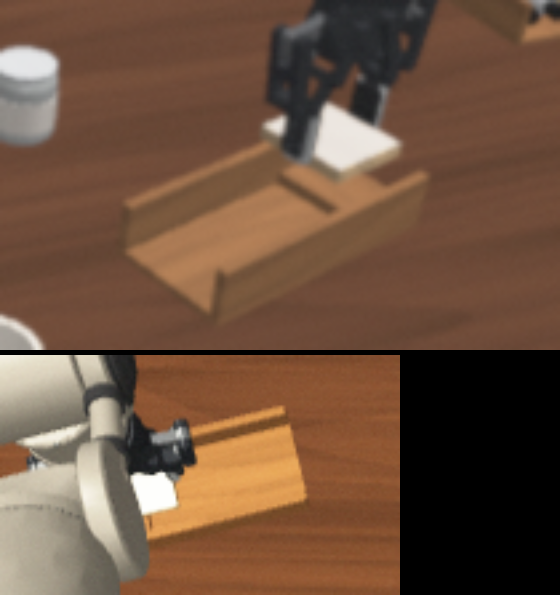

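The held panel is level and centred over the trough, with its head over the batten at (320,140) in the upper half. Lowering it.

>>> apply_moves(targets=[50,0.0005,0,0.015,0,50,0.0005,0,0.028,0,50,0.0005,0,0.036,0,50,0.0005,0,0.04,0,50,0.0005,0,0.042,0,50,0.0005,0,0.042,0])

```text
time: 8.08
ee_pos: [0.5991, 0.2607, 0.0887]
ee_rot: [-0.137, 0.991, -0.0, -0.0]
ft_force: [0.1, 0.2, -0.4]
grip_width: 0.7
gripper_force: 65.1
```

>>> apply_moves(targets=[50,0,0,0.001,0,50,0,0,0.002,0,50,0,0,0.002,0])

```text
time: 8.33
ee_pos: [0.5992, 0.2607, 0.0872]
ee_rot: [-0.137, 0.991, 0.0, 0.0]
ft_force: [0.5, 0.2, 0.5]
grip_width: 0.705
gripper_force: 65.1
```

>>> apply_moves(targets=[50,0,0,0.001,0,50,0,0,0.002,0,50,0,0,0.002,0])

```text
time: 8.58
ee_pos: [0.5992, 0.2607, 0.0851]
ee_rot: [-0.137, 0.991, 0.0, 0.0]
ft_force: [-0.6, -0.5, -0.3]
grip_width: 0.709
gripper_force: 65.2
```

>>> apply_moves(targets=[50,0,0,0.001,0,50,0,0,0.001,0])

```text
time: 8.75
ee_pos: [0.5992, 0.2607, 0.0851]
ee_rot: [-0.137, 0.991, 0.0, 0.0]
ft_force: [-2.5, -1.3, 6.6]
grip_width: 0.703
gripper_force: 65.9
```

>>> apply_moves(targets=[80,0,0,0,0,85,0,0,0,0,90,0,0,0,0,90,0,0,0,0,90,0,0,0,0])

```text
time: 9.17
ee_pos: [0.599, 0.2607, 0.0837]
ee_rot: [-0.137, 0.991, 0.0, -0.0]
ft_force: [-0.3, 0.1, -0.5]
grip_width: 0.9
gripper_force: 0.0
```

>>> apply_moves(targets=[90,0,0,-0.02,0,90,0,0,-0.05,0,90,0,0,-0.09,0,90,0,0,-0.13,0,90,0,0,-0.17,0,90,0,0,-0.21,0,85,0,0,-0.215,0])

```text
time: 9.75
ee_pos: [0.6009, 0.2613, 0.3079]
ee_rot: [-0.137, 0.991, 0.001, 0.007]
ft_force: [-0.3, -0.1, 1.3]
grip_width: 0.851
gripper_force: 0.0
```

```bash
python3 go.py .4905 -.3347 .20 91.2
```

```text
t 9.75 p [0.6009 0.2613 0.3079] yang 105.7 q6 -1.55 w 0.851 F [-0.3 -0.1  1.3]
shift [ 0.2691 -0.5439  0.1039] yaw 14.5
```

>>> apply_moves(targets=[90,0.269,-0.544,0.005,14.5,90,0.269,-0.544,0.005,14.5,90,0.269,-0.544,0.005,14.5,90,0.269,-0.544,0.005,14.5,90,0.269,-0.544,0.005,14.5,90,0.269,-0.544,0.005,14.5,90,0.269,-0.544,0.005,14.5,90,0.269,-0.544,0.005,14.5,90,0.269,-0.544,0.005,14.5,90,0.269,-0.544,0.005,14.5,90,0.269,-0.544,0.005,14.5,90,0.269,-0.544,0.005,14.5,90,0.269,-0.544,0.005,14.5,95,0.269,-0.544,0.005,14.5,95,0.269,-0.544,0.005,14.5,95,0.269,-0.544,0.005,14.5,95,0.269,-0.544,0.005,14.5])

```text
time: 11.17
ee_pos: [0.4867, -0.3369, 0.2932]
ee_rot: [-0.009, 1.0, 0.0, -0.0]
ft_force: [0.1, -0.1, -0.2]
grip_width: 0.952
gripper_force: 0.0
```

```bash
python3 go.py .4905 -.3347 .12 91.2;python3 - <<'E'
from h import *
im,P=cloud("top");np.savez("top1.npz",im=im,P=P)
hsv=cv2.cvtColor(im,cv2.COLOR_RGB2HSV)
white=((hsv[...,1]<60)&(hsv[...,2]>150)).astype(np.uint8)
print(rect("top",P,white,.021,(180,140,270,200)))
O=np.array([.611,.2195]);ex=np.array([.2723,-.9622]);ey=-np.array([ex[1],-ex[0]])
m=np.zeros(white.shape,bool);m[140:200,180:270]=white[140:200,180:270]>0
q=P[m];X=(q[:,:2]-O)@ex;Y=(q[:,:2]-O)@ey
A=np.c_[X,np.ones(len(X))];k=np.linalg.lstsq(A,q[:,2],rcond=None)[0]
print("x",X.min(),X.max(),"y",Y.min(),Y.max(),"slope",k)
E
```

```text
t 11.17 p [ 0.4867 -0.3369  0.2932] yang 91.0 q6 -2.32 w 0.952 F [ 0.1 -0.1 -0.2]
shift [-0.004   0.002   0.1732] yaw -0.2
(array([602.1, 260.2]), array([71.9, 62.5]), 15.2, np.float64(0.02636543730907892))
 ** On entry to DLASCL parameter number  4 had an illegal value
 ** On entry to DLASCL parameter number  4 had an illegal value
 ** On entry to DLASCL parameter number  4 had an illegal value
 ** On entry to DLASCL parameter number  4 had an illegal value
 ** On entry to DLASCL parameter number  5 had an illegal value
 ** On entry to DLASCL parameter number  4 had an illegal valueTraceback (most recent call last):
  File "<stdin>", line 9, in <module>
    x, resids, rank, s = _umath_linalg.lstsq(a, b, rcond,
                         ~~~~~~~~~~~~~~~~~~~^^^^^^^^^^^^^
                                             signature=signature)
                                             ^^^^^^^^^^^^^^^^^^^^
    raise LinAlgError("SVD did not converge in Linear Least Squares")
numpy.linalg.LinAlgError: SVD did not converge in Linear Least Squares
```

>>> apply_moves(targets=[95,-0.004,0.002,0.04,0,95,-0.004,0.002,0.08,0,95,-0.004,0.002,0.12,0,95,-0.004,0.002,0.15,0,95,-0.004,0.002,0.173,0,95,-0.004,0.002,0.173,0,95,-0.004,0.002,0.173,0])

```text
time: 11.8
ee_pos: [0.4916, -0.3321, 0.1205]
ee_rot: [-0.011, 1.0, 0.001, -0.001]
ft_force: [0.2, -0.5, 0.1]
grip_width: 0.95
gripper_force: 0.0
```

```bash
python3 go.py .4905 -.3347 .080 91.2
cat >> h.py <<'E'
O=np.array([.611,.2195]);ex=np.array([.2723,-.9622]);ey=np.array([.9622,.2723])
def strip(im,P,thr=150):
    hsv=cv2.cvtColor(im,cv2.COLOR_RGB2HSV)
    m=np.zeros(im.shape[:2],bool);s=(slice(140,200),slice(180,270))
    m[s]=((hsv[...,1]<60)&(hsv[...,2]>thr))[s]
    q=P[m];q=q[np.isfinite(q).all(1)]
    return (q[:,:2]-O)@ex,(q[:,:2]-O)@ey,q[:,2]
E
python3 - <<'E'
from h import *
D=np.load("top1.npz");X,Y,Z=strip(D["im"],D["P"])
print("x",np.percentile(X,[0,2,98,100]),"y",np.percentile(Y,[2,98]),"slope",np.polyfit(X,Z,1))
E
```

```text
t 11.8 p [ 0.4916 -0.3321  0.1205] yang 91.3 q6 -2.32 w 0.95 F [ 0.2 -0.5  0.1]
shift [ 0.001  -0.0026  0.0405] yaw 0.1
x [-0.07084082 -0.06901639 -0.01178282 -0.01004688] y [-0.03185518  0.03365108] slope [-0.25793513  0.01600333]
```

The long panel lies as planned: x from -70 to -10 mm, slope 0.258 (14.5°). Now gripping the middle panel.

>>> apply_moves(targets=[95,0.001,-0.002,0.02,0,95,0.001,-0.002,0.035,0,95,0.001,-0.002,0.0405,0,80,0.001,-0.002,0.0405,0,60,0.001,-0.002,0.0405,0,60,0.001,-0.002,0.0405,0,60,0.001,-0.002,0.0405,0,60,0.001,-0.002,0.0405,0])

```text
time: 12.47
ee_pos: [0.4912, -0.3362, 0.0824]
ee_rot: [-0.01, 1.0, -0.001, 0.001]
ft_force: [0.8, 1.1, 7.8]
grip_width: 0.768
gripper_force: 67.0
```

>>> apply_moves(targets=[60,0.001,-0.002,-0.02,0,60,0.001,-0.002,-0.06,0,60,0.001,-0.002,-0.08,0,60,0.001,-0.002,-0.08,0])

```text
time: 12.8
ee_pos: [0.4913, -0.3394, 0.1663]
ee_rot: [-0.011, 1.0, -0.003, 0.004]
ft_force: [0.4, -0.9, 0.0]
grip_width: 0.77
gripper_force: 70.1
```

```bash
python3 go.py .60 -.22 .12 15.8
```

```text
t 12.8 p [ 0.4913 -0.3394  0.1663] yang 91.2 q6 -2.32 w 0.77 F [ 0.4 -0.9  0. ]
shift [-0.1108  0.1174  0.0463] yaw 75.4
```

>>> apply_moves(targets=[60,-0.111,0.117,0.005,75.4,60,-0.111,0.117,0.005,75.4,60,-0.111,0.117,0.005,75.4,60,-0.111,0.117,0.005,75.4,60,-0.111,0.117,0.005,75.4,60,-0.111,0.117,0.02,75.4,60,-0.111,0.117,0.04,75.4,60,-0.111,0.117,0.046,75.4,60,-0.111,0.117,0.046,75.4,60,-0.111,0.117,0.046,75.4,60,-0.111,0.117,0.046,75.4,60,-0.111,0.117,0.046,75.4,60,-0.111,0.117,0.046,75.4])

```text
time: 13.88
ee_pos: [0.5977, -0.2184, 0.1141]
ee_rot: [0.602, 0.798, -0.0, -0.0]
ft_force: [-0.8, 0.2, 0.2]
grip_width: 0.768
gripper_force: 70.1
```

```bash
python3 go.py .60 -.22 .0735 15.8
```

```text
t 13.88 p [ 0.5977 -0.2184  0.1141] yang 16.0 q6 -0.75 w 0.768 F [-0.8  0.2  0.2]
shift [-0.0022  0.0018  0.0406] yaw 0.2
```

>>> apply_moves(targets=[60,0,0,0.02,0,60,0,0,0.034,0,60,0,0,0.0405,0,60,0,0,0.0405,0])

```text
time: 14.22
ee_pos: [0.5969, -0.218, 0.0721]
ee_rot: [0.602, 0.798, -0.0, -0.002]
ft_force: [-0.6, -0.1, -0.6]
grip_width: 0.766
gripper_force: 70.1
```

>>> apply_moves(targets=[60,0,0,0.001,0,60,0,0,0.002,0,60,0,0,0.003,0,60,0,0,0.003,0])

```text
time: 14.55
ee_pos: [0.5981, -0.2186, 0.0715]
ee_rot: [0.603, 0.798, 0.0, 0.0]
ft_force: [-0.4, 0.3, -0.4]
grip_width: 0.765
gripper_force: 70.1
```

>>> apply_moves(targets=[60,0,0,0.001,0,60,0,0,0.002,0,60,0,0,0.002,0])

```text
time: 14.8
ee_pos: [0.5982, -0.2186, 0.0705]
ee_rot: [0.603, 0.798, 0.0, 0.001]
ft_force: [-2.7, 1.6, 7.2]
grip_width: 0.772
gripper_force: 71.1
```

>>> apply_moves(targets=[85,0,0,-0.001,0,90,0,0,-0.001,0,90,0,0,-0.02,0,90,0,0,-0.05,0,90,0,0,-0.05,-90,90,0,0,-0.05,-90,90,0,0,-0.05,-90,90,0,0,-0.05,-90,90,0,0,-0.05,-90,85,0,0,-0.05,-90,85,0,0,-0.05,-90,85,0,0,-0.05,-90,85,0,0,-0.05,-90,85,0,0,-0.05,-90,85,0,0,-0.05,-90,80,0,0,-0.05,-90,75,0,0,-0.05,-90,75,0,0,-0.05,-90,75,0,0,-0.05,-90])

```text
time: 16.38
ee_pos: [0.5979, -0.2185, 0.1187]
ee_rot: [-0.136, 0.991, 0.0, -0.0]
ft_force: [-0.3, 0.8, -0.2]
grip_width: 0.751
gripper_force: 0.0
```

```bash
python3 go.py .5981 -.2186 .0755 105.9
```

```text
t 16.38 p [ 0.5979 -0.2185  0.1187] yang 105.7 q6 -2.31 w 0.751 F [-0.3  0.8 -0.2]
shift [-0.0002 -0.0002  0.0432] yaw -0.2
```

>>> apply_moves(targets=[75,0,0,0.02,0,75,0,0,0.035,0,75,0,0,0.043,0,75,0,0,0.043,0,55,0,0,0.043,0,45,0,0,0.043,0,45,0,0,0.043,0,45,0,0,0.043,0,45,0,0,0.043,0])

```text
time: 17.13
ee_pos: [0.5982, -0.2186, 0.0765]
ee_rot: [-0.137, 0.991, -0.0, 0.001]
ft_force: [0.6, 0.0, 2.0]
grip_width: 0.598
gripper_force: 62.5
```

>>> apply_moves(targets=[45,0,0,-0.03,0,45,0,0,-0.07,0,45,0,0,-0.11,0,45,0,0,-0.15,0,45,0,0,-0.19,0,45,0,0,-0.23,0,45,0,0,-0.23,0])

```text
time: 17.72
ee_pos: [0.5998, -0.2194, 0.316]
ee_rot: [-0.137, 0.99, -0.005, 0.007]
ft_force: [0.5, 0.0, -0.3]
grip_width: 0.599
gripper_force: 62.6
```

```bash
python3 go.py .6126 .2238 .29 105.8
python3 - <<'E'
from h import *
im,P=cloud("scene");cv2.imwrite("pics/s3.png",cv2.resize(im[60:240,120:360][...,::-1],None,fx=3.3,fy=3.3))
E
```

```text
t 17.72 p [ 0.5998 -0.2194  0.316 ] yang 105.8 q6 -2.32 w 0.599 F [ 0.5  0.  -0.3]
shift [-0.1326  0.4233  0.0229] yaw -0.0
```

View pics/s3.png

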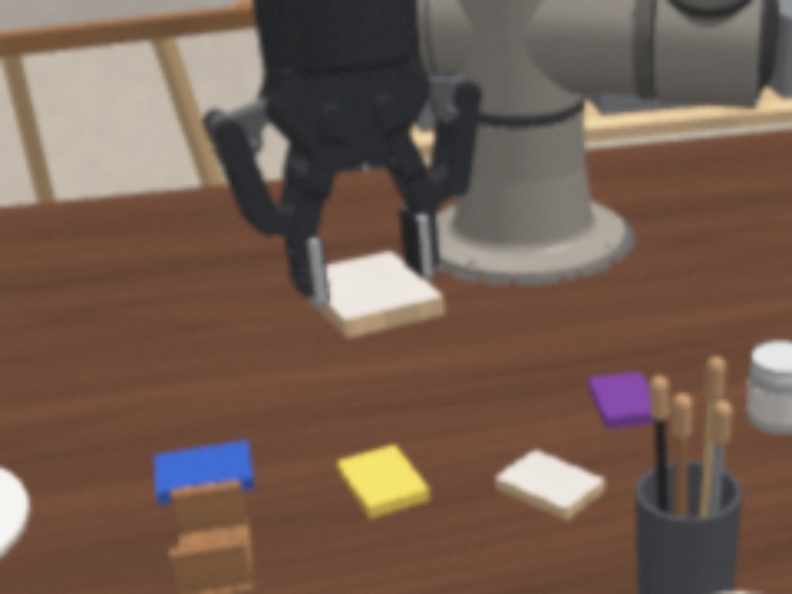

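The middle panel is held level by its 54 mm ends, with the tips slightly above its underside. Short stays at (550,483) in this crop. Carrying it to the trough.

>>> apply_moves(targets=[45,-0.13,0.425,0.02,0,45,-0.13,0.425,0.02,0,45,-0.13,0.425,0.02,0,45,-0.13,0.425,0.02,0,45,-0.13,0.425,0.02,0,45,-0.13,0.425,0.02,0,45,-0.13,0.425,0.02,0,45,-0.13,0.425,0.02,0,45,-0.13,0.425,0.02,0,45,-0.13,0.425,0.02,0,45,-0.13,0.425,0.02,0,45,-0.13,0.425,0.06,0,45,-0.13,0.425,0.1,0,45,-0.13,0.425,0.14,0,45,-0.13,0.425,0.17,0,45,-0.13,0.425,0.18,0,45,-0.13,0.425,0.18,0,45,-0.13,0.425,0.18,0])

```text
time: 19.27
ee_pos: [0.6077, 0.2259, 0.1264]
ee_rot: [-0.137, 0.991, 0.0, 0.0]
ft_force: [0.4, 0.1, -0.0]
grip_width: 0.597
gripper_force: 62.6
```

```bash
python3 go.py .6096 .2243 .103 105.8
```

```text
t 19.27 p [0.6077 0.2259 0.1264] yang 105.8 q6 -1.61 w 0.597 F [ 0.4  0.1 -0. ]
shift [-0.0014 -0.002   0.0234] yaw -0.0
```

>>> apply_moves(targets=[45,-0.0015,-0.002,0.01,0,45,-0.0015,-0.002,0.018,0,45,-0.0015,-0.002,0.022,0,45,-0.0015,-0.002,0.0235,0,45,-0.0015,-0.002,0.0235,0])

```text
time: 19.68
ee_pos: [0.6091, 0.2243, 0.1022]
ee_rot: [-0.137, 0.991, 0.0, -0.0]
ft_force: [-0.4, -0.6, -0.1]
grip_width: 0.602
gripper_force: 62.6
```

>>> apply_moves(targets=[45,0,0,0.001,0,45,0,0,0.002,0,45,0,0,0.002,0])

```text
time: 19.93
ee_pos: [0.6093, 0.2244, 0.1005]
ee_rot: [-0.137, 0.991, 0.0, 0.0]
ft_force: [-0.3, -0.6, -0.4]
grip_width: 0.593
gripper_force: 62.6
```

>>> apply_moves(targets=[45,0,0,0.001,0,45,0,0,0.002,0,45,0,0,0.002,0])

```text
time: 20.18
ee_pos: [0.6092, 0.2243, 0.0983]
ee_rot: [-0.137, 0.991, 0.0, -0.0]
ft_force: [-0.1, 0.5, -0.3]
grip_width: 0.599
gripper_force: 62.6
```

>>> apply_moves(targets=[45,0,0,0.001,0,45,0,0,0.001,0])

```text
time: 20.35
ee_pos: [0.6093, 0.2244, 0.0978]
ee_rot: [-0.137, 0.991, 0.0, 0.0]
ft_force: [-1.3, -0.2, 2.7]
grip_width: 0.595
gripper_force: 63.1
```

>>> apply_moves(targets=[45,0,0,0.0005,0,45,0,0,0.0005,0])

```text
time: 20.52
ee_pos: [0.6093, 0.2244, 0.0976]
ee_rot: [-0.137, 0.991, 0.0, 0.0]
ft_force: [-1.6, -1.6, 4.8]
grip_width: 0.597
gripper_force: 63.5
```

>>> apply_moves(targets=[68,0,0,0,0,76,0,0,0,0,80,0,0,0,0,80,0,0,0,0,80,0,0,0,0])

```text
time: 20.93
ee_pos: [0.6092, 0.2243, 0.0967]
ee_rot: [-0.137, 0.991, 0.0, -0.0]
ft_force: [0.5, -0.3, -0.6]
grip_width: 0.803
gripper_force: 0.0
```

>>> apply_moves(targets=[80,0,0,-0.02,0,80,0,0,-0.05,0,80,0,0,-0.09,0,80,0,0,-0.13,0,80,0,0,-0.17,0,80,0,0,-0.2,0,80,0,0,-0.2,0])

```text
time: 21.52
ee_pos: [0.6111, 0.2248, 0.3052]
ee_rot: [-0.137, 0.99, 0.001, 0.007]
ft_force: [1.3, -0.2, 0.7]
grip_width: 0.798
gripper_force: 0.0
```

```bash
python3 go.py .4661 -.0933 .29 125.6
```

```text
t 21.52 p [0.6111 0.2248 0.3052] yang 105.8 q6 -1.61 w 0.798 F [ 1.3 -0.2  0.7]
shift [ 0.2264 -0.2666  0.0122] yaw -19.8
```

>>> apply_moves(targets=[80,0.226,-0.267,0.01,-20,80,0.226,-0.267,0.01,-20,80,0.226,-0.267,0.01,-20,80,0.226,-0.267,0.01,-20,80,0.226,-0.267,0.01,-20,75,0.226,-0.267,0.01,-20,70,0.226,-0.267,0.01,-20,70,0.226,-0.267,0.01,-20,70,0.226,-0.267,0.01,-20,70,0.226,-0.267,0.01,-20,70,0.226,-0.267,0.05,-20,70,0.226,-0.267,0.09,-20,70,0.226,-0.267,0.13,-20,70,0.226,-0.267,0.17,-20,70,0.226,-0.267,0.19,-20,70,0.226,-0.267,0.19,-20])

```text
time: 22.85
ee_pos: [0.4624, -0.0925, 0.1028]
ee_rot: [-0.308, 0.952, 0.003, -0.003]
ft_force: [-0.9, 0.4, -0.3]
grip_width: 0.702
gripper_force: 0.0
```

```bash
python3 go.py .4661 -.0933 .0775 125.6
python3 - <<'E'
from h import *
im,P=cloud("top");X,Y,Z=strip(im,P)
print(len(X),"y",np.percentile(Y,[2,98]))
for a in np.arange(-.075,.06,.005):
    k=(X>=a)&(X<a+.005)
    if k.sum()>3: print(round(a*1e3),k.sum(),np.round(np.median(Z[k])*1e3,1))
cv2.imwrite("pics/s4.png",cv2.resize(im[130:210,160:280][...,::-1],None,fx=6,fy=6))
im,P=cloud("scene")
cv2.imwrite("pics/s4b.png",cv2.resize(im[180:245,375:485][...,::-1],None,fx=7,fy=7))
E
```

```text
t 22.85 p [ 0.4624 -0.0925  0.1028] yang 125.8 q6 -2.56 w 0.702 F [-0.9  0.4 -0.3]
shift [-0.0026 -0.003   0.0252] yaw 0.2
999 y [-0.03206579  0.03343572]
-70 53 33.7
-65 55 32.1
-60 57 30.6
-55 59 29.1
-50 50 27.9
-45 55 27.5
-40 52 25.6
-35 52 24.6
-30 36 33.3
-25 56 32.7
-20 55 30.9
-15 55 29.3
-10 55 28.0
-5 58 26.0
0 51 25.0
5 53 23.7
10 54 22.2
15 56 20.0
20 35 20.1
```

View pics/s4b.png

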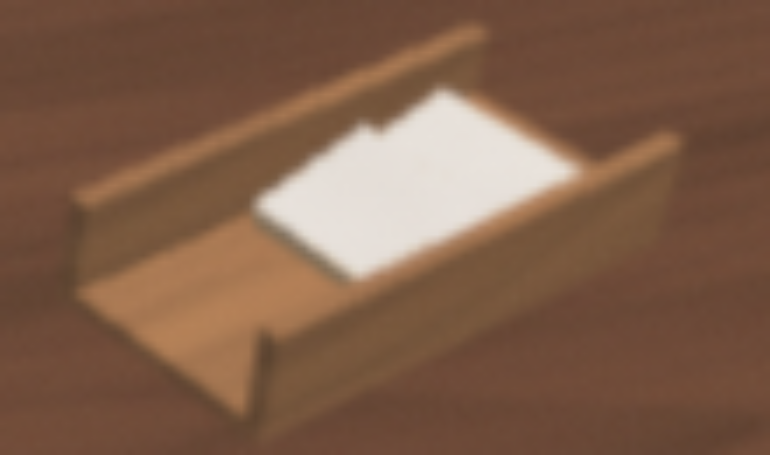

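The picture shows two overlapping panels in the trough, middle head at (370,125) and its foot at (300,240) on the floor. Depth gives the middle a tilt of about 17.6° and spacing of about 38 mm, which is good. Next I grip the shortest.

>>> apply_moves(targets=[70,-0.0026,-0.001,0.01,0,70,-0.0026,-0.001,0.01,0,70,-0.0026,-0.001,0.01,0])

```text
time: 23.2
ee_pos: [0.4678, -0.0934, 0.0977]
ee_rot: [-0.307, 0.952, -0.001, 0.001]
ft_force: [1.1, 0.7, 0.2]
grip_width: 0.698
gripper_force: 0.0
```

```bash
python3 go.py .4661 -.0933 .077 125.6
```

```text
t 23.2 p [ 0.4678 -0.0934  0.0977] yang 125.8 q6 -2.55 w 0.698 F [1.1 0.7 0.2]
shift [0.0014 0.0011 0.0207] yaw 0.2
```

>>> apply_moves(targets=[68,0.001,0.001,0.01,0,68,0.001,0.001,0.017,0,68,0.001,0.001,0.0205,0,68,0.001,0.001,0.0205,0,50,0.001,0.001,0.0205,0,35,0.001,0.001,0.0205,0,35,0.001,0.001,0.0205,0,35,0.001,0.001,0.0205,0,35,0.001,0.001,0.0205,0])

```text
time: 23.95
ee_pos: [0.4659, -0.0932, 0.0771]
ee_rot: [-0.307, 0.952, -0.0, 0.0]
ft_force: [-2.9, -0.4, 6.6]
grip_width: 0.508
gripper_force: 60.4
```

>>> apply_moves(targets=[35,0.001,0.001,-0.01,0,35,0.001,0.001,-0.05,0,35,0.001,0.001,-0.09,0,35,0.001,0.001,-0.13,0,35,0.001,0.001,-0.17,0,35,0.001,0.001,-0.19,0,35,0.001,0.001,-0.19,0])

```text
time: 24.53
ee_pos: [0.466, -0.0935, 0.2723]
ee_rot: [-0.307, 0.952, -0.003, 0.004]
ft_force: [0.5, -0.1, -0.6]
grip_width: 0.506
gripper_force: 61.3
```

```bash
python3 go.py .6197 .1887 .27 105.8
```

```text
t 24.53 p [ 0.466  -0.0935  0.2723] yang 125.8 q6 -2.56 w 0.506 F [ 0.5 -0.1 -0.6]
shift [-0.2897  0.139   0.0028] yaw 20.0
```

>>> apply_moves(targets=[35,-0.29,0.139,-0.005,20,35,-0.29,0.139,-0.005,20,35,-0.29,0.139,-0.005,20,35,-0.29,0.139,-0.005,20,35,-0.29,0.139,-0.005,20,35,-0.29,0.139,-0.005,20,35,-0.29,0.139,-0.005,20,35,-0.29,0.139,-0.005,20,35,-0.29,0.139,-0.005,20,35,-0.29,0.139,0.03,20,35,-0.29,0.139,0.07,20,35,-0.29,0.139,0.11,20,35,-0.29,0.139,0.135,20,35,-0.29,0.139,0.145,20,35,-0.29,0.139,0.145,20,35,-0.29,0.139,0.145,20])

```text
time: 25.87
ee_pos: [0.6187, 0.1893, 0.1222]
ee_rot: [-0.137, 0.991, 0.0, 0.0]
ft_force: [0.5, -0.3, 0.7]
grip_width: 0.506
gripper_force: 61.3
```

```bash
python3 go.py .6197 .1887 .103 105.8
python3 - <<'E'
from h import *
im,P=cloud("scene")
cv2.imwrite("pics/s5.png",cv2.resize(im[130:250,355:505][...,::-1],None,fx=4.8,fy=4.8))
E
```

```text
t 25.87 p [0.6187 0.1893 0.1222] yang 105.8 q6 -1.67 w 0.506 F [ 0.5 -0.3  0.7]
shift [-0.0007 -0.0009  0.0192] yaw -0.0
```

View pics/s5.png

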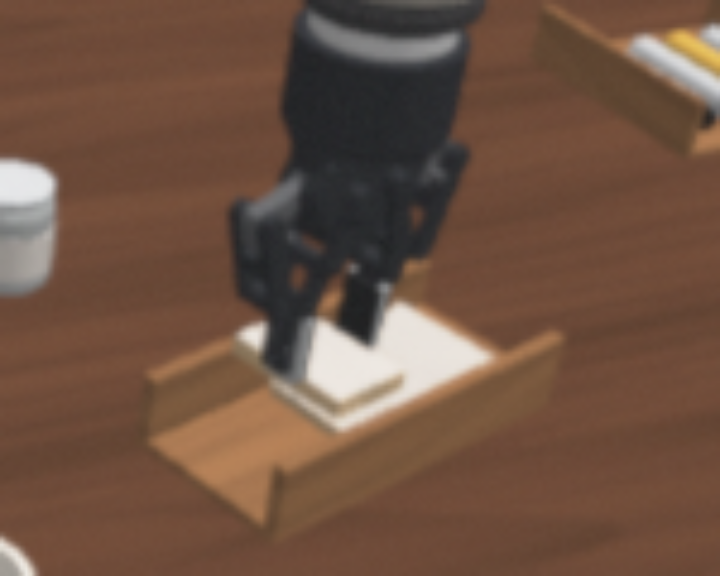

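The shortest panel, at (320,365), is level above the middle panel's foot. Lowering it until it touches.

>>> apply_moves(targets=[35,-0.0007,-0.001,0.01,0,35,-0.0007,-0.001,0.018,0,35,-0.0007,-0.001,0.02,0,35,-0.0007,-0.001,0.02,0])

```text
time: 26.25
ee_pos: [0.6188, 0.1885, 0.1008]
ee_rot: [-0.137, 0.991, 0.0, -0.001]
ft_force: [-0.4, -0.3, -0.7]
grip_width: 0.504
gripper_force: 61.3
```

>>> apply_moves(targets=[35,0,0,0.001,0,35,0,0,0.002,0,35,0,0,0.002,0])

```text
time: 26.5
ee_pos: [0.6193, 0.1887, 0.0995]
ee_rot: [-0.137, 0.991, 0.0, 0.0]
ft_force: [0.5, 0.8, -0.7]
grip_width: 0.505
gripper_force: 61.3
```

>>> apply_moves(targets=[35,0,0,0.001,0,35,0,0,0.001,0])

```text
time: 26.67
ee_pos: [0.6192, 0.1887, 0.0984]
ee_rot: [-0.137, 0.991, 0.0, 0.0]
ft_force: [-0.2, -0.6, -0.1]
grip_width: 0.505
gripper_force: 61.3
```

>>> apply_moves(targets=[35,0,0,0.0005,0,35,0,0,0.0005,0])

```text
time: 26.83
ee_pos: [0.6192, 0.1887, 0.0979]
ee_rot: [-0.137, 0.991, 0.0, 0.0]
ft_force: [1.0, 0.2, -0.4]
grip_width: 0.508
gripper_force: 61.3
```

>>> apply_moves(targets=[35,0,0,0.0005,0,35,0,0,0.0005,0])

```text
time: 27.0
ee_pos: [0.6193, 0.1887, 0.0974]
ee_rot: [-0.137, 0.991, 0.0, 0.0]
ft_force: [1.1, 0.5, -0.7]
grip_width: 0.508
gripper_force: 61.3
```

>>> apply_moves(targets=[35,0,0,0.0005,0,35,0,0,0.0005,0])

```text
time: 27.17
ee_pos: [0.6193, 0.1887, 0.0972]
ee_rot: [-0.137, 0.991, 0.0, 0.0]
ft_force: [-0.7, -0.0, 1.6]
grip_width: 0.504
gripper_force: 61.6
```

>>> apply_moves(targets=[60,0,0,0,0,68,0,0,0,0,72,0,0,0,0,72,0,0,0,0,72,0,0,0,0])

```text
time: 27.58
ee_pos: [0.6192, 0.1887, 0.0968]
ee_rot: [-0.137, 0.991, 0.0, -0.0]
ft_force: [0.4, 0.3, -0.3]
grip_width: 0.72
gripper_force: 0.0
```

>>> apply_moves(targets=[72,0,0,-0.02,0,72,0,0,-0.05,0,72,0,0,-0.09,0,72,0,0,-0.13,0,72,0,0,-0.17,0,72,0,0,-0.2,0,72,0,0,-0.2,0,72,0,-0.1,-0.2,0,72,0.15,-0.1,-0.2,0,72,0.15,-0.2,-0.2,0,72,0.15,-0.2,-0.2,0,72,0.15,-0.2,-0.2,0,72,0.15,-0.2,-0.2,0,72,0.15,-0.2,-0.2,0])

```text
time: 28.75
ee_pos: [0.5273, -0.0486, 0.2968]
ee_rot: [-0.136, 0.991, -0.001, -0.001]
ft_force: [0.2, -0.4, 0.8]
grip_width: 0.716
gripper_force: 0.0
```

Run:
```python
from h import *
im,P=cloud("top");X,Y,Z=strip(im,P)
print(len(X),"y",np.percentile(Y,[2,98]))
for a in np.arange(-.075,.07,.005):
    k=(X>=a)&(X<a+.005)
    if k.sum()>3: print(round(a*1e3),k.sum(),np.round(np.median(Z[k])*1e3,1),end="; ")
im,P=cloud("scene")
cv2.imwrite("pics/s6.png",cv2.resize(im[180:245,375:485][...,::-1],None,fx=7,fy=7))
```

```text
1316 y [-0.03222821  0.03294842]
-70 52 33.7; -65 55 32.1; -60 56 31.1; -55 56 30.1; -50 58 28.9; -45 54 26.8; -40 52 25.0; -35 52 24.5; -30 34 33.0; -25 55 32.5; -20 56 30.9; -15 55 29.4; -10 55 28.2; -5 53 26.3; 0 56 24.7; 5 49 22.9; 10 30 30.9; 15 56 31.4; 20 52 29.1; 25 55 27.2; 30 55 25.7; 35 54 25.1; 40 51 22.2; 45 52 21.2; 50 51 19.6; 55 10 18.9;
```

View pics/s6.png

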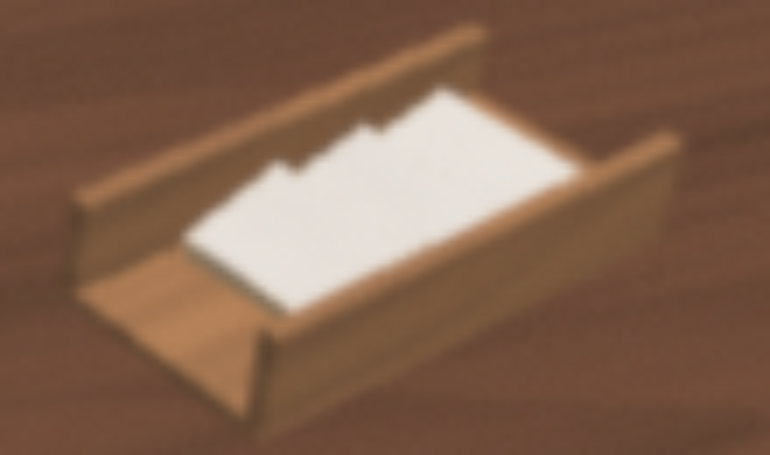

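The fan is even: heads at x ≈ -71, -29 and +12 mm, and the last foot edge on the floor at about +54 mm. Centre spacings are about 38 and 36 mm, within limits.

```bash
python3 -c "
from station import ctrl
print(ctrl.finish_job())"
```

```text
the job is handed in; nothing more can be done
None
```

The three panels lie in the trough as an overlapping fan with centre spacings of about 38 and 36 mm and uncovered strips of about 41 mm against the 38 mm asked; the job is handed in, but the hand-in gave back no verdict.

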